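# Put the clean mugs away on the rack

### The arm

A 6-joint arm with a two-finger parallel gripper is mounted at the origin on the work surface. World frame = base frame: x ahead of the robot, y to its left, z up, the work surface at z = 0. Lengths are in m, angles in degrees, forces in N, time in s.
With the tool pointing down it reaches from about 0.275 to 0.75 m from the base axis. Payload 10.2 kg.
Tool frame: the origin (TCP) lies midway between the tips of the shut fingers; the grasp point (between the pads) lies 19 mm behind it (robot.pinch_z is the distance from the TCP to the grasp point, in m); z points along the fingers, y is the line along which they close (so a half turn about z gives the same grasp; the last joint's range is limited). The gripper opens to 85 mm and grips with 20 to 120 N. Pads are 22 mm wide; open, the fingers measure 114 mm over their backs; the gripper's body (76 mm by 85 mm) begins 54 mm behind the grasp point. The pads swing forward as they close: fully open they stand 13 mm farther back than shut.
Start: joints at [-85.336, 17.928, 85.812, -0, 76.261, -12.8], TCP at [0.158, -0.501, 0.231] pointing down, gripper open.
Joint ranges: [-168.41, 168.41], [-55.51, 124.54], [10.69, 146.95], [-70.63, 250.63], [1, 178], [-165.06, 165.06]. Speed limits (degrees/s): [136.94, 136.94, 172.46, 180, 180, 180].

### API

Orientations are given as [roll, pitch, yaw] about the fixed x, y, z axes, in that order (R = Rz(yaw) Ry(pitch) Rx(roll)).
In Python, from cell import robot, imaging gives the robot as it stands.
- The arm moves only by the shell command python3 -m inch 'ROWS' [FORCE]. ROWS is JSON, a list that holds one entry, the list of rows, each a list of 7 numbers: the opening, from 0 (shut) to 1 (fully open), then the shift along the tool's x, y, z in mm, then the turn, a rotation vector about the tool's x, y, z in rad. A call has 1 to 12 rows; each row is the pose to reach, as a shift and turn from the pose commanded when the call began, along the tool's axes at that moment; what a row does not reach only later rows make up. A row lasts 1/8 s, in which the tool goes at most 62.5 mm and 10.7 degrees, less where a joint would pass 70% of its speed; a pose out of reach is approached as far as the arm can. A call with a gripper value outside its range is refused whole. The fingers move at their own pace and stop on an object; FORCE is the grip in N (left out, the last holds). Time passes only in rows, so rows that repeat a pose let the fingers close. It gives the time, the measured TCP pose, the force, the opening and the grip force at its end, in the units of the state.
- robot.get_state(): the state, without advancing time (a new reading comes with each control period).
- imaging.snapshot(name): name is "side" or "top" or "wrist"; returns the picture (400x640x3 uint8, red, green, blue); there is no depth.
- imaging.camera_info(name): a dict with "fovy" (degrees; the focal length in pixels is half the picture's height over the tangent of half this angle, whatever the lens; pixels are square), "cx", "cy" (the principal point, pixels), "extrinsics" (4x4, takes a point from camera to world coordinates); the wrist camera has in their place "tool_from_camera" (4x4, takes a point from camera to tool coordinates, whose origin is the TCP and whose axes are the flange's). Camera axes: x right, y down, z forward; pixel columns grow to the right and rows downward; lengths in m; the calibration is good to about 2 mm. The wrist camera is an equidistant fisheye: a pixel r from the principal point sees the ray r / f radians off the axis. A picture is of the moment at which its call begins: read the wrist's pose just before it. camera_info takes no time and is no camera call.
- robot.job_done(): hands the job in; it is judged then, once.
Trained networks look in the newest picture that a camera, given by its name, has taken for a name from the list of things; names that differ only in an ending like _2 or _b are one class to them, and where a whole thing is asked for, a point or a joint stands for the part that bears it (a point fixed in the world has none). Each returns a list of dicts, best first, with "score" (0 to 1); they miss things now and then, are a little off and sometimes report something else, mostly with a low value. They report only what shows in the picture. A call takes as long as a camera call.
- imaging.boxes_of(camera, query): "xy" ([column, row] in pixels, amid what is visible of it).
- imaging.pinpoint(camera, query): "xy" ([column, row] in pixels: a listed point, or the origin of a listed thing).
The state is a dict: "t": time; "joint_pos": joint angles; "qvel": joint speeds; "joint_torque": joint torques, N m; "tcp_pos": TCP position; "orientation": TCP orientation; "contact_force": force on the tool from outside, world axes, zero at the start; "moment": the same for the moment, N m; "gripper_width": finger opening in m; "finger_force": force on a finger pad.
Only numpy, scipy, OpenCV 4.12 (cv2) and the standard library are available. Lean on these libraries where they do the work, as an engineer would, in place of code of your own. Each camera call takes 0.05 s, during which the arm holds its last target. There are 200 camera calls.

### The job

Put away the clean mugs that stand on the drying mat: hang each by its handle on a free hook of the mug rack, one mug to a hook, and once every hook is taken stand any mugs that are left over upright on the serving tray. Leave the mugs that already hang on the rack where they are, and do not disturb the jar, the pepper mill or the bowl.

Things in the scene. Friction and masses are not known exactly. Their poses are not given: they have to be found in the camera images.
- mug_a_center (a point): white ceramic mug, one of an identical set, 64 mm across, 75 mm tall, wall 4 mm, 0.22 kg, upright on the drying mat at the start (None if absent: 4 or 5 are present). Point on its axis, half-way up (37.5 mm over the underside); z to the mouth, y to the handle. Let go on a hook it swings until it hangs handle uppermost, its axis about 70 degrees from vertical
- mug_a_loop (a point): middle of this mug's handle opening: 45.5 mm from its axis towards +y, 40 mm above its underside; axes as the mug's (one looks through the opening along x). The handle is a 10 mm round bar in the y-z plane, outer edge 69 mm from the axis; clear opening 27 mm wide (y 32 to 59 mm) and 40 mm high (18 to 58 mm above the underside), outer corners cut off aslant
- mug_b_center (a point): white ceramic mug, one of an identical set, 64 mm across, 75 mm tall, wall 4 mm, 0.22 kg, upright on the drying mat at the start (None if absent: 4 or 5 are present). Point on its axis, half-way up (37.5 mm over the underside); z to the mouth, y to the handle. Let go on a hook it swings until it hangs handle uppermost, its axis about 70 degrees from vertical
- mug_b_loop (a point): middle of this mug's handle opening: 45.5 mm from its axis towards +y, 40 mm above its underside; axes as the mug's (one looks through the opening along x). The handle is a 10 mm round bar in the y-z plane, outer edge 69 mm from the axis; clear opening 27 mm wide (y 32 to 59 mm) and 40 mm high (18 to 58 mm above the underside), outer corners cut off aslant
- mug_c_center (a point): white ceramic mug, one of an identical set, 64 mm across, 75 mm tall, wall 4 mm, 0.22 kg, upright on the drying mat at the start (None if absent: 4 or 5 are present). Point on its axis, half-way up (37.5 mm over the underside); z to the mouth, y to the handle. Let go on a hook it swings until it hangs handle uppermost, its axis about 70 degrees from vertical
- mug_c_loop (a point): middle of this mug's handle opening: 45.5 mm from its axis towards +y, 40 mm above its underside; axes as the mug's (one looks through the opening along x). The handle is a 10 mm round bar in the y-z plane, outer edge 69 mm from the axis; clear opening 27 mm wide (y 32 to 59 mm) and 40 mm high (18 to 58 mm above the underside), outer corners cut off aslant
- mug_d_center (a point): white ceramic mug, one of an identical set, 64 mm across, 75 mm tall, wall 4 mm, 0.22 kg, upright on the drying mat at the start (None if absent: 4 or 5 are present). Point on its axis, half-way up (37.5 mm over the underside); z to the mouth, y to the handle. Let go on a hook it swings until it hangs handle uppermost, its axis about 70 degrees from vertical
- mug_d_loop (a point): middle of this mug's handle opening: 45.5 mm from its axis towards +y, 40 mm above its underside; axes as the mug's (one looks through the opening along x). The handle is a 10 mm round bar in the y-z plane, outer edge 69 mm from the axis; clear opening 27 mm wide (y 32 to 59 mm) and 40 mm high (18 to 58 mm above the underside), outer corners cut off aslant
- mug_e_center (a point): white ceramic mug, one of an identical set, 64 mm across, 75 mm tall, wall 4 mm, 0.22 kg, upright on the drying mat at the start (None if absent: 4 or 5 are present). Point on its axis, half-way up (37.5 mm over the underside); z to the mouth, y to the handle. Let go on a hook it swings until it hangs handle uppermost, its axis about 70 degrees from vertical
- mug_e_loop (a point): middle of this mug's handle opening: 45.5 mm from its axis towards +y, 40 mm above its underside; axes as the mug's (one looks through the opening along x). The handle is a 10 mm round bar in the y-z plane, outer edge 69 mm from the axis; clear opening 27 mm wide (y 32 to 59 mm) and 40 mm high (18 to 58 mm above the underside), outer corners cut off aslant
- hook_1 (a point): mug rack's leftmost (robot's left) hook: level 8 mm round steel bar 78 mm out from the 50 mm high wooden hook bar towards the robot, then turned up at 45 degrees (end 93 mm out, 15 mm over the axis). Point on its axis, 52 mm out from the bar's face, 240 mm over the counter; x along the hook towards the hook bar, y left along the rack, z up. Hooks are 140 mm apart; bar top at 265 mm
- hung_1_loop (a point): middle of the handle opening of another mug of the same set, same axes, hanging by its handle on hook 1 at the start (None if absent: one or two of the four hooks are taken at the start)
- hook_2 (a point): mug rack's second (from the left) hook: level 8 mm round steel bar 78 mm out from the 50 mm high wooden hook bar towards the robot, then turned up at 45 degrees (end 93 mm out, 15 mm over the axis). Point on its axis, 52 mm out from the bar's face, 240 mm over the counter; x along the hook towards the hook bar, y left along the rack, z up. Hooks are 140 mm apart; bar top at 265 mm
- hung_2_loop (a point): middle of the handle opening of another mug of the same set, same axes, hanging by its handle on hook 2 at the start (None if absent: one or two of the four hooks are taken at the start)
- hook_3 (a point): mug rack's third (from the left) hook: level 8 mm round steel bar 78 mm out from the 50 mm high wooden hook bar towards the robot, then turned up at 45 degrees (end 93 mm out, 15 mm over the axis). Point on its axis, 52 mm out from the bar's face, 240 mm over the counter; x along the hook towards the hook bar, y left along the rack, z up. Hooks are 140 mm apart; bar top at 265 mm
- hung_3_loop (a point): middle of the handle opening of another mug of the same set, same axes, hanging by its handle on hook 3 at the start (None if absent: one or two of the four hooks are taken at the start)
- hook_4 (a point): mug rack's rightmost hook: level 8 mm round steel bar 78 mm out from the 50 mm high wooden hook bar towards the robot, then turned up at 45 degrees (end 93 mm out, 15 mm over the axis). Point on its axis, 52 mm out from the bar's face, 240 mm over the counter; x along the hook towards the hook bar, y left along the rack, z up. Hooks are 140 mm apart; bar top at 265 mm
- hung_4_loop (a point): middle of the handle opening of another mug of the same set, same axes, hanging by its handle on hook 4 at the start (None if absent: one or two of the four hooks are taken at the start)
- tray: wooden serving tray, 140 (x) by 320 (y) mm, 0.9 kg, loose on the counter nearer the robot than the rack; floor 6 mm thick, rim 20 mm high and 6 mm thick. Origin: centre of its underside, z up. Room for three mugs in a row along y
- mat: grey ribbed drying mat, 310 (x) by 330 (y) mm, 6 mm thick, fixed on the counter at the robot's right. Origin: centre of its underside
- jar: closed glass storage jar with steel lid, 72 mm across, 110 mm tall; only a bystander. Origin: centre of its underside
- mill: wooden pepper mill, 54 mm across, 132 mm tall; only a bystander. Origin: centre of its underside
- bowl: blue ceramic bowl, 100 mm across, 50 mm tall; only a bystander. Origin: centre of its underside

How it is judged (in metres and radians):
At the end, for the whole second after the job is handed in: Every mug from the mat hangs by its handle on a hook of its own (handle opening within 34 mm of the hook's point) or stands upright (0.15 rad) inside the tray; none is on the tray while a hook is free; the mugs hung at the start still hang on their hooks (((distance between mug_a_loop and hook_1 below 0.034 m or distance between mug_a_loop and hook_2 below 0.034 m or distance between mug_a_loop and hook_3 below 0.034 m or distance between mug_a_loop and hook_4 below 0.034 m) or (x of mug_a_center in the frame of tray between -0.05 and 0.05 m and y of mug_a_center in the frame of tray between -0.14 and 0.14 m and z of mug_a_center in the frame of tray between 0.034 and 0.054 m and angle between mug_a_center's own z axis and vertical below 0.15 rad)) and ((distance between mug_b_loop and hook_1 below 0.034 m or distance between mug_b_loop and hook_2 below 0.034 m or distance between mug_b_loop and hook_3 below 0.034 m or distance between mug_b_loop and hook_4 below 0.034 m) or (x of mug_b_center in the frame of tray between -0.05 and 0.05 m and y of mug_b_center in the frame of tray between -0.14 and 0.14 m and z of mug_b_center in the frame of tray between 0.034 and 0.054 m and angle between mug_b_center's own z axis and vertical below 0.15 rad)) and ((distance between mug_c_loop and hook_1 below 0.034 m or distance between mug_c_loop and hook_2 below 0.034 m or distance between mug_c_loop and hook_3 below 0.034 m or distance between mug_c_loop and hook_4 below 0.034 m) or (x of mug_c_center in the frame of tray between -0.05 and 0.05 m and y of mug_c_center in the frame of tray between -0.14 and 0.14 m and z of mug_c_center in the frame of tray between 0.034 and 0.054 m and angle between mug_c_center's own z axis and vertical below 0.15 rad)) and ((distance between mug_d_loop and hook_1 below 0.034 m or distance between mug_d_loop and hook_2 below 0.034 m or distance between mug_d_loop and hook_3 below 0.034 m or distance between mug_d_loop and hook_4 below 0.034 m) or (x of mug_d_center in the frame of tray between -0.05 and 0.05 m and y of mug_d_center in the frame of tray between -0.14 and 0.14 m and z of mug_d_center in the frame of tray between 0.034 and 0.054 m and angle between mug_d_center's own z axis and vertical below 0.15 rad)) and ((distance between mug_e_loop and hook_1 below 0.034 m or distance between mug_e_loop and hook_2 below 0.034 m or distance between mug_e_loop and hook_3 below 0.034 m or distance between mug_e_loop and hook_4 below 0.034 m) or (x of mug_e_center in the frame of tray between -0.05 and 0.05 m and y of mug_e_center in the frame of tray between -0.14 and 0.14 m and z of mug_e_center in the frame of tray between 0.034 and 0.054 m and angle between mug_e_center's own z axis and vertical below 0.15 rad)) and distance between any of mug_a_loop, mug_b_loop, mug_c_loop, mug_d_loop, mug_e_loop, hung_1_loop and hook_1 below 0.034 m and distance between any of mug_a_loop, mug_b_loop, mug_c_loop, mug_d_loop, mug_e_loop, hung_2_loop and hook_2 below 0.034 m and distance between any of mug_a_loop, mug_b_loop, mug_c_loop, mug_d_loop, mug_e_loop, hung_3_loop and hook_3 below 0.034 m and distance between any of mug_a_loop, mug_b_loop, mug_c_loop, mug_d_loop, mug_e_loop, hung_4_loop and hook_4 below 0.034 m and (distance between mug_a_loop and mug_b_loop above 0.06 m or angle between the z axis of mug_a_center and the z axis of mug_b_center, either way round below 0.3 rad) and (distance between mug_a_loop and mug_c_loop above 0.06 m or angle between the z axis of mug_a_center and the z axis of mug_c_center, either way round below 0.3 rad) and (distance between mug_a_loop and mug_d_loop above 0.06 m or angle between the z axis of mug_a_center and the z axis of mug_d_center, either way round below 0.3 rad) and (distance between mug_a_loop and mug_e_loop above 0.06 m or angle between the z axis of mug_a_center and the z axis of mug_e_center, either way round below 0.3 rad) and (distance between mug_b_loop and mug_c_loop above 0.06 m or angle between the z axis of mug_b_center and the z axis of mug_c_center, either way round below 0.3 rad) and (distance between mug_b_loop and mug_d_loop above 0.06 m or angle between the z axis of mug_b_center and the z axis of mug_d_center, either way round below 0.3 rad) and (distance between mug_b_loop and mug_e_loop above 0.06 m or angle between the z axis of mug_b_center and the z axis of mug_e_center, either way round below 0.3 rad) and (distance between mug_c_loop and mug_d_loop above 0.06 m or angle between the z axis of mug_c_center and the z axis of mug_d_center, either way round below 0.3 rad) and (distance between mug_c_loop and mug_e_loop above 0.06 m or angle between the z axis of mug_c_center and the z axis of mug_e_center, either way round below 0.3 rad) and (distance between mug_d_loop and mug_e_loop above 0.06 m or angle between the z axis of mug_d_center and the z axis of mug_e_center, either way round below 0.3 rad) and distance between each of mug_a_loop, mug_b_loop, mug_c_loop, mug_d_loop, mug_e_loop and hung_1_loop above 0.06 m and distance between each of mug_a_loop, mug_b_loop, mug_c_loop, mug_d_loop, mug_e_loop and hung_2_loop above 0.06 m and distance between each of mug_a_loop, mug_b_loop, mug_c_loop, mug_d_loop, mug_e_loop and hung_3_loop above 0.06 m and distance between each of mug_a_loop, mug_b_loop, mug_c_loop, mug_d_loop, mug_e_loop and hung_4_loop above 0.06 m and distance between hung_1_loop and hook_1 below 0.034 m and distance between hung_2_loop and hook_2 below 0.034 m and distance between hung_3_loop and hook_3 below 0.034 m and distance between hung_4_loop and hook_4 below 0.034 m); the robot touches nothing.
It fails at once if a mug that hung on the rack from the start is taken or knocked off its hook (distance between hung_1_loop and hook_1 above 0.06 m or distance between hung_2_loop and hook_2 above 0.06 m or distance between hung_3_loop and hook_3 above 0.06 m or distance between hung_4_loop and hook_4 above 0.06 m).
It fails at once if the pepper mill, the bowl or the jar is pushed more than 3 cm (distance of any of mill, bowl, jar from where it was at the start of the episode above 0.03 m).
Of mug_a, mug_b, mug_c, mug_d, mug_e only 4 to 5 are there at a start; the rules pass over those that are not, and their reading is None.
Of hung_1, hung_2, hung_3, hung_4 only 1 to 2 are there at a start; the rules pass over those that are not, and their reading is None.
At some moment in a run one of mug_a, mug_b, mug_c, mug_d, mug_e may be knocked a few centimetres aside while the robot is not near it.
It also fails if it takes over 210 s, if anything falls off the work surface, if the arm or the gripper's body presses on something with over 40 N, if the wrist force passes 120 N, or if a joint passes its speed limit or range.

## Working session

There is one attempt and no reset: what is moved stays moved. The work goes in short steps, Python scripts to look and compute and a shell command to move; the robot and the scene stay as the last step left them, time stands still between calls to the robot, and variables do not carry over. Pictures are saved under pics/ and viewed, at most 14 in all, crops included, and the job is handed in when it is done.

```bash
ls; mkdir -p pics; cat > h.py <<'E'
import numpy as np, cv2
from scipy.spatial.transform import Rotation as R
from cell import robot, imaging
def cam(n):
    c=imaging.camera_info(n); f=200/np.tan(np.radians(c['fovy'])/2); return c,f
def ray(n,xy):
    c,f=cam(n); u=np.array(xy,float)-[c['cx'],c['cy']]
    if n=='wrist':
        r=np.hypot(*u); th=r/f; d=np.array([*(u/max(r,1e-9)*np.sin(th)),np.cos(th)])
        s=robot.get_state(); T=np.eye(4); T[:3,:3]=R.from_euler('xyz',s['orientation'],degrees=True).as_matrix(); T[:3,3]=s['tcp_pos']
        E=T@np.array(c['tool_from_camera'])
    else:
        d=np.array([*(u/f),1.]); E=np.array(c['extrinsics'])
    return E[:3,3],E[:3,:3]@d
def onz(n,xy,z):
    o,d=ray(n,xy); return o+d*(z-o[2])/d[2]
def proj(n,p):
    c,f=cam(n); E=np.linalg.inv(np.array(c['extrinsics'])); q=E[:3,:3]@p+E[:3,3]; return q[:2]/q[2]*f+[c['cx'],c['cy']]
def save(n,fn): 
    im=imaging.snapshot(n); cv2.imwrite('pics/'+fn,im[:,:,::-1]); return im
E
python3 - <<'E'
from h import *
print(robot.get_state())
for n in('top','side','wrist'): print(n,imaging.camera_info(n))
save('top','top0.png');save('side','side0.png');save('wrist','w0.png')
for q,z in(('mug_a_center',.0435),('mug_a_loop',.046),('hook_1',.24),('hung_1_loop',.23),('tray',0),('mat',0),('jar',0),('mill',0),('bowl',0)):
    for n in('top','side'):
        for r in imaging.pinpoint(n,q): print(q,n,np.round(r['xy'],1),round(r['score'],2),np.round(onz(n,r['xy'],z),3))
E
```

```text
pics
{'t': 0.0, 'joint_pos': array([-8.53351062e+01,  1.79595900e+01,  8.58559054e+01, -5.92893943e-04,
        7.62598221e+01, -1.27985945e+01]), 'qvel': array([-0.05541217, -0.1667722 ,  0.09871031,  0.12025901,  0.00107578,
        0.07013415]), 'joint_torque': array([-1.95575580e-03, -4.12264824e+01, -2.59744388e+01, -2.78787584e-04,
        4.16622934e-03,  2.35068353e-05]), 'tcp_pos': array([ 0.1575264 , -0.50053147,  0.23072131]), 'orientation': array([-1.79926426e+02, -1.61232454e-02,  1.74636192e+01]), 'contact_force': array([-0.00213391,  0.0319776 , -1.13625233]), 'moment': array([-0.01893873,  0.06977262,  0.00318938]), 'finger_force': 0.0, 'gripper_width': 0.08508359078612511}
top {'fovy': 51.20866609829833, 'cx': 315.8471061141136, 'cy': 205.6096889214983, 'extrinsics': array([[ 0.00604973, -0.99731124,  0.07303208,  0.41538523],
       [-0.99996179, -0.0064943 , -0.00585134, -0.00670259],
       [ 0.0063099 , -0.07299389, -0.99731243,  1.19073751],
       [ 0.        ,  0.        ,  0.        ,  1.        ]])}
side {'fovy': 53.12671667594322, 'cx': 321.17790586367914, 
[... 1376 characters left out ...]
]
hook_1 side [244.8 227.5] 0.56 [0.524 0.238 0.24 ]
hook_1 side [383.5 224.9] 0.28 [0.285 0.058 0.24 ]
tray top [276.5 227.4] 0.81 [0.44  0.098 0.   ]
tray side [321.2 280.1] 0.93 [0.437 0.08  0.   ]
tray side [300.8 196.6] 0.41 [ 0.727 -0.201  0.   ]
mat top [413.3 207.8] 0.94 [ 0.498 -0.293  0.   ]
mat top [203.4 287.3] 0.21 [0.27  0.302 0.   ]
mat side [369.4 205.3] 0.96 [ 0.506 -0.293  0.   ]
jar top [201.  288.1] 0.79 [0.268 0.308 0.   ]
jar side [321.2 377. ] 0.79 [0.276 0.303 0.   ]
mill top [382.5 132. ] 0.83 [ 0.718 -0.206  0.   ]
mill top [370.5 223.8] 0.29 [ 0.452 -0.17   0.   ]
mill side [304.1 195.1] 0.86 [ 0.723 -0.215  0.   ]
bowl top [401.6 287.1] 0.57 [ 0.273 -0.257  0.   ]
```

View pics/top0.png

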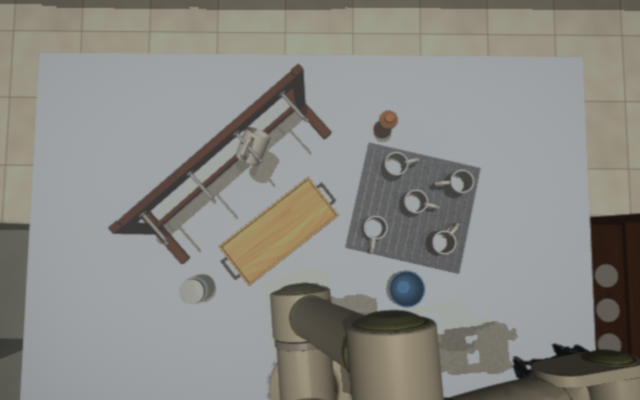

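View pics/side0.png

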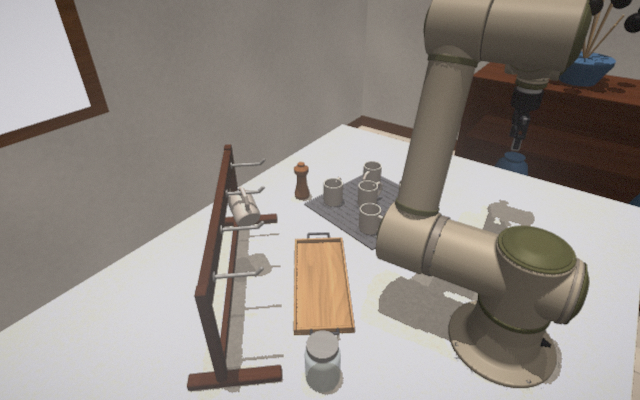

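View pics/w0.png

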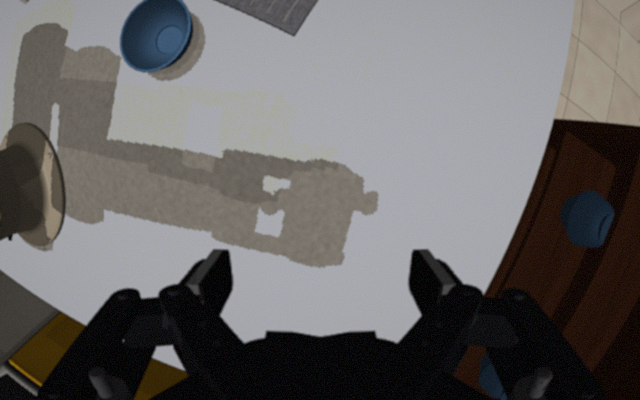

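The mugs stand in the top picture at about (395,164), (460,182), (415,202), (375,228) and (443,242). One mug already hangs on hook 3, near (255,147), so hooks 1, 2 and 4 are free. The tray is at (277,230). I'll move the wrist camera over the mat.

```bash
python3 -m inch '[[[1,60,-20,-40,0,0,0],[1,115,-38,-80,0,0,0],[1,170,-55,-100,0,0,0],[1,225,-72,-100,0,0,0],[1,280,-90,-100,0,0,0],[1,280,-90,-100,0,0,0],[1,280,-90,-100,0,0,0]]]'
python3 - <<'E'
from h import *
save('wrist','w1.png');save('top','top1.png')
for q,z in(('mug_a_center',.0435),('mug_a_loop',.046)):
    for n in('wrist','top'):
      for k in (0,1):
        for r in imaging.pinpoint(n,q): print(q,n,np.round(r['xy'],1),round(r['score'],2),np.round(onz(n,r['xy'],z),3))
        if k==0: imaging.snapshot(n)
E
```

```text
t: 1.92
tcp_pos: [0.3976, -0.3309, 0.3312]
orientation: [-180.0, 0.0, 17.5]
contact_force: [-0.6, 0.6, 0.8]
gripper_width: 0.0853
finger_force: 0.0
mug_a_center wrist [294.7   5.5] 0.92 [ 0.613 -0.227  0.043]
mug_a_center wrist [208.3 144.2] 0.23 [ 0.386 -0.165  0.043]
mug_a_center wrist [297.    6.4] 0.88 [ 0.612 -0.23   0.043]
mug_a_center wrist [334.3 170.4] 0.39 [ 0.401 -0.351  0.043]
mug_a_center top [396.2 165. ] 0.6 [ 0.614 -0.236  0.044]
mug_a_center top [250.1 148.6] 0.15 [0.657 0.17  0.044]
mug_a_center top [392.5 167.7] 0.84 [ 0.606 -0.226  0.044]
mug_a_loop wrist [329.5   7.5] 0.79 [ 0.623 -0.274  0.046]
mug_a_loop wrist [328.4   7.8] 0.64 [ 0.622 -0.272  0.046]
mug_a_loop top [409.4 162.6] 0.73 [ 0.621 -0.272  0.046]
mug_a_loop top [408.6 160.4] 0.92 [ 0.627 -0.27   0.046]
```

View pics/w1.png

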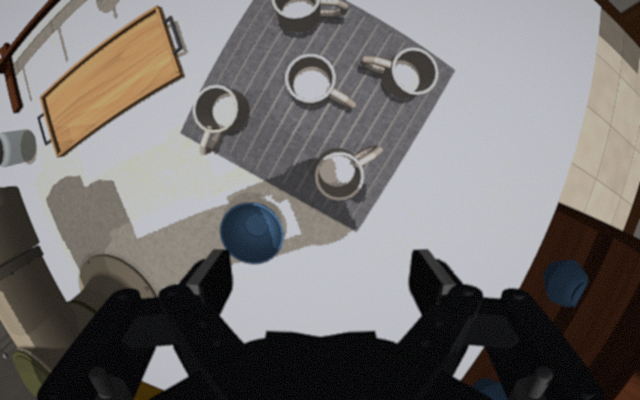

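The wrist view shows all five mugs: rims at about (295,8), (415,70), (312,80), (217,108) and (342,175). Their handles point right, left, lower right, down and upper right in that order.

```bash
python3 - <<'E'
from h import *
for L in 'abcde':
  for q,z in((f'mug_{L}_center',.0435),(f'mug_{L}_loop',.046)):
    for r in imaging.pinpoint('wrist',q): print(q,np.round(r['xy'],1),round(r['score'],2),np.round(onz('wrist',r['xy'],z),3))
for r in imaging.boxes_of('wrist','mug_b_center'): print('box',np.round(r['xy'],1),round(r['score'],2),np.round(onz('wrist',r['xy'],.0435),3))
# hook fit
H=[]
for k in range(2):
  for n in('top','side'):
    imaging.snapshot(n)
    for r in imaging.pinpoint(n,'hook_1'):
      if r['score']>.4: H.append((n,r['xy']))
  for r in imaging.pinpoint('top','tray'): print('tray',r,onz('top',r['xy'],0))
from scipy.optimize import least_squares
def hk(p): 
    return [np.array([p[0],p[1],.24])+140e-3*(1.5-i)*np.array([-np.sin(p[2]),np.cos(p[2]),0]) for i in range(4)]
def res(p):
    P=hk(p);o=[]
    for n,xy in H:
        e=[proj(n,q)-xy for q in P]; o+=list(min(e,key=np.linalg.norm))
    return o
s=least_squares(res,[.57,.185,np.radians(41)],loss='soft_l1');print(len(H),s.cost,s.x[:2],np.degrees(s.x[2]));print(np.round(hk(s.x),4));print(np.round(res(s.x),1))
E
```

```text
mug_a_center [298.4   5.2] 0.78 [ 0.615 -0.23   0.043]
mug_a_loop [328.4   7.8] 0.64 [ 0.623 -0.272  0.046]
mug_b_center [223.1 110.3] 0.62 [ 0.439 -0.173  0.043]
mug_b_loop [209.9 142.3] 0.94 [ 0.39  -0.167  0.046]
mug_c_center [333.9 169. ] 0.84 [ 0.404 -0.349  0.043]
mug_c_loop [ 0.  30.8] 0.67 [0.518 0.458 0.046]
mug_c_loop [366.4 151.1] 0.64 [ 0.442 -0.384  0.046]
mug_d_center [408.7  72.5] 0.94 [ 0.57  -0.407  0.043]
mug_d_center [100.5  85.1] 0.56 [0.434 0.06  0.043]
mug_d_loop [376.6  65.9] 0.79 [ 0.561 -0.36   0.046]
mug_d_loop [315.   94.9] 0.38 [ 0.495 -0.293  0.046]
mug_e_center [310.4  84.9] 0.75 [ 0.507 -0.282  0.043]
mug_e_loop [338.6  93.7] 0.78 [ 0.506 -0.323  0.046]
box [217.2 112. ] 0.71 [ 0.435 -0.165  0.043]
tray {'xy': [276.9, 228.2], 'score': 0.98} [0.4373556  0.09683472 0.        ]
tray {'xy': [278.3, 229.2], 'score': 0.64} [0.43453663 0.09281418 0.        ]
15 23.794034719613894 [0.56611175 0.18808569] 41.85669588600371
[[0.426  0.3445 0.24  ]
 [0.5194 0.2402 0.24  ]
 [0.6128 0.1359 0.24  ]
 [0.7062 0.0317 0.24  ]]
[-0.9 -1.2 -0.6 -1.6  1.7  5.7  1.5 -2.   0.6  0.9  0.5  0.4  0.2  1.4
  2.1 -0.6 -1.2  2.4  0.4  1.1  1.2 -0.7 -1.5  5.1 -0.1  1.4  0.3 -1.8
 -1.1  0.6]
```

```bash
cat >> h.py <<'E'
def go(p,yaw,s=None):
    "shift mm / turn rad in tool axes and rows needed; returns end state for chaining"
    if s is None:
        q=robot.get_state(); s=(q['tcp_pos'],q['orientation'][2])
    y0=np.radians(s[1]); M=np.array([[np.cos(y0),np.sin(y0),0],[np.sin(y0),-np.cos(y0),0],[0,0,-1]])
    d=M.T@(np.array(p)-s[0])*1000; w=-np.radians((yaw-s[1]+180)%360-180) if abs(yaw-s[1])>200 else -np.radians(yaw-s[1])
    print('shift',np.round(d,1),'turn',round(w,3),'rows',round(max(np.linalg.norm(d)/62.5,abs(w)/.186),1)); return (np.array(p),yaw)
E
python3 -c "
from h import *
go([.568,-.407,.17],101)"
```

```text
shift [139.7 123.7 161.3] turn -1.458 rows 7.8
```

```bash
python3 -m inch '[[[1,17,15,20,0,0,-0.18],[1,35,31,40,0,0,-0.36],[1,52,46,60,0,0,-0.55],[1,70,62,80,0,0,-0.73],[1,87,77,100,0,0,-0.91],[1,105,93,120,0,0,-1.09],[1,122,108,140,0,0,-1.28],[1,140,124,161,0,0,-1.458],[1,140,124,161,0,0,-1.458],[1,140,124,161,0,0,-1.458]]]' 40
cat >> h.py <<'E'
def look(k=3,zc=.0435,near=None,rad=.04):
    C=[];L=[]
    for i in range(k):
        imaging.snapshot('wrist')
        for q,z,A in(('mug_a_center',zc,C),('mug_a_loop',zc+.0025,L)):
            for r in imaging.pinpoint('wrist',q):
                if r['score']>.3: A.append(onz('wrist',r['xy'],z)[:2])
    t=robot.get_state()['tcp_pos'][:2] if near is None else np.array(near)
    C=np.array([c for c in C if np.hypot(*(c-t))<rad]); c=np.median(C,0)
    L=np.array([l for l in L if .025<np.hypot(*(l-c))<.065])
    print('C',np.round(C,3).tolist(),'L',np.round(L,3).tolist())
    l=np.median(L,0); d=l-c; a=np.degrees(np.arctan2(d[1],d[0])); print('center',np.round(c,4),'dist',np.hypot(*d).round(4),'handle',a.round(1)); return c,a
E
python3 - <<'E'
from h import *
save('wrist','w2.png')
c,a=look()
go([*c,.028],a)
E
```

```text
t: 4.92
tcp_pos: [0.5682, -0.4072, 0.171]
orientation: [180.0, 0.0, 100.9]
contact_force: [0.3, -1.0, 0.4]
gripper_width: 0.0851
finger_force: 0.0
C [] L []
  return _methods._mean(a, axis=axis, dtype=dtype,
  ret = ret.dtype.type(ret / rcount)
Traceback (most recent call last):
  File "h.py", line 39, in look
    l=np.median(L,0); d=l-c; a=np.degrees(np.arctan2(d[1],d[0])); print('center',np.round(c,4),'dist',np.hypot(*d).round(4),'handle',a.round(1)); return c,a
                                                     ~^^^
IndexError: invalid index to scalar variable.
```

View pics/w2.png

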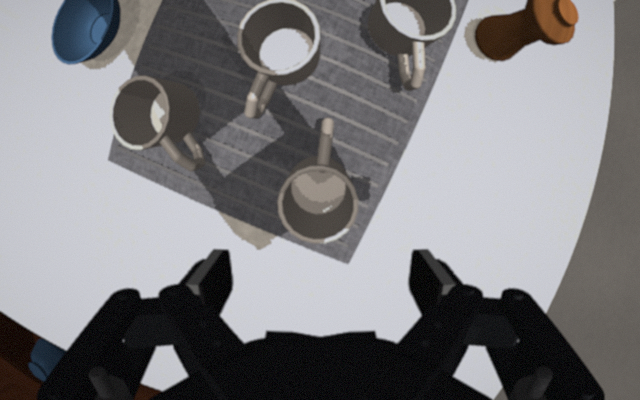

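The mug I'm hovering over has its rim centred at about (318,205) and its handle pointing up, so it lies along tool +x as planned. The query letter does select the mug, so I'll query by letter.

```bash
sed -i "s/def look(k=3/def look(m,k=3/; s/'mug_a_center',zc/f'mug_{m}_center',zc/; s/'mug_a_loop',zc/f'mug_{m}_loop',zc/; s/rad=.04/rad=.08/" h.py
python3 - <<'E'
from h import *
print(onz('wrist',(318,205),.081), onz('wrist',(326,125),.065))
c,a=look('d')
go([*c,.028],a)
E
```

```text
[ 0.56617819 -0.40512598  0.081     ] [ 0.56067839 -0.34344302  0.065     ]
C [[0.567, -0.403], [0.567, -0.403], [0.567, -0.404]] L [[0.564, -0.361], [0.562, -0.359], [0.562, -0.36]]
center [ 0.567  -0.4035] dist 0.0433 handle 96.1
shift [  3.9  -0.7 142.3] turn 0.085 rows 2.3
```

```bash
python3 -m inch '[[[1,3,0,20,0,0,0.085],[1,3,-0.5,70,0,0,0.085],[1,3,-0.5,120,0,0,0.085],[1,3,-0.5,142,0,0,0.085],[1,3,-0.5,142,0,0,0.085],[0,3,-0.5,142,0,0,0.085],[0,3,-0.5,142,0,0,0.085],[0,3,-0.5,142,0,0,0.085],[0,3,-0.5,142,0,0,0.085],[0,3,-0.5,142,0,0,0.085]]]' 40
python3 -c "
from h import *
import numpy as np
s=robot.get_state();print(s['finger_force'],s['gripper_width'])
x=np.array([np.cos(np.radians(41.9)),np.sin(np.radians(41.9))]);y=np.array([-x[1],x[0]])
h=np.array([.426,.3445])
# lift; then pre-hook: loop 115mm out (63 before point), centre 45.5 to the right
e=(s['tcp_pos']+[0,0,.29],s['orientation'][2])
c=h-.068*x-.0455*y; e=go([*c,.24+.009-.046+.028+.03],131.9,e); print(e)
"
```

```text
t: 7.12
tcp_pos: [0.5679, -0.4052, 0.0304]
orientation: [179.9, 0.2, 96.1]
contact_force: [-2.3, -0.6, 7.4]
gripper_width: 0.0617
finger_force: 44.5
44.496351052075624 0.06172501733318033
shift [683.9 -89.7  59.4] turn -0.624 rows 11.1
(array([0.4057732 , 0.26522121, 0.261     ]), 131.9)
```

```bash
python3 -m inch '[[[0,0,0,-50,0,0,0],[0,0,0,-110,0,0,0],[0,0,0,-170,0,0,0],[0,10,0,-230,0,0,0],[0,60,-8,-230,0,0,-0.05],[0,120,-16,-230,0,0,-0.11],[0,180,-24,-230,0,0,-0.17],[0,240,-32,-230,0,0,-0.23],[0,300,-40,-230,0,0,-0.29],[0,360,-48,-230,0,0,-0.35],[0,420,-56,-230,0,0,-0.41],[0,470,-63,-230,0,0,-0.46]]]'
python3 -c "
from h import *
go([.4058,.2652,.2324],131.9)"
```

```text
t: 8.62
tcp_pos: [0.4534, 0.0583, 0.2587]
orientation: [180.0, 0.0, 122.6]
contact_force: [0.1, 0.2, -1.9]
gripper_width: 0.0616
finger_force: 45.7
shift [199.9  71.4  26.3] turn -0.162 rows 3.4
```

```bash
python3 -m inch '[[[0,50,18,0,0,0,-0.05],[0,95,35,5,0,0,-0.1],[0,140,50,10,0,0,-0.162],[0,175,64,20,0,0,-0.162],[0,200,71,26,0,0,-0.162],[0,200,71,26,0,0,-0.162],[0,200,71,26,0,0,-0.162]]]'
python3 - <<'E'
from h import *
save('wrist','w3.png'); im=save('side','side3.png'); cv2.imwrite('pics/s3c.png',cv2.resize(im[160:360,140:340,::-1],(800,600) if 0 else (600,600)))
for n in('wrist','side','top'):
    if n=='top': imaging.snapshot(n)
    for q,z in(('hook_1',.24),('mug_d_loop',.248)):
        for r in imaging.pinpoint(n,q): print(n,q,np.round(r['xy'],1),round(r['score'],2),np.round(onz(n,r['xy'],z),3))
print(robot.get_state()['tcp_pos'])
E
```

```text
t: 9.5
tcp_pos: [0.4071, 0.2627, 0.2326]
orientation: [180.0, 0.0, 131.8]
contact_force: [-0.6, -0.4, -2.0]
gripper_width: 0.0618
finger_force: 45.6
wrist hook_1 [465.9 162.2] 0.72 [0.426 0.346 0.24 ]
wrist mug_d_loop [322.1 173.2] 0.9 [0.378 0.297 0.248]
side hook_1 [244.1 227.1] 0.69 [0.526 0.238 0.24 ]
side hook_1 [241.4 273.5] 0.66 [0.43  0.342 0.24 ]
side hook_1 [244.5 190.7] 0.65 [0.628 0.134 0.24 ]
side mug_d_loop [277.7 265. ] 0.61 [0.384 0.291 0.248]
side mug_d_loop [368.2 205.4] 0.56 [0.343 0.024 0.248]
side mug_d_loop [432.9 235.5] 0.24 [0.18  0.04  0.248]
top hook_1 [202.2 192.2] 0.88 [0.514 0.248 0.24 ]
top hook_1 [296.2 110.8] 0.74 [0.705 0.035 0.24 ]
top hook_1 [253.4 148.7] 0.62 [0.616 0.132 0.24 ]
[0.40704152 0.26289992 0.23234623]
```

View pics/w3.png

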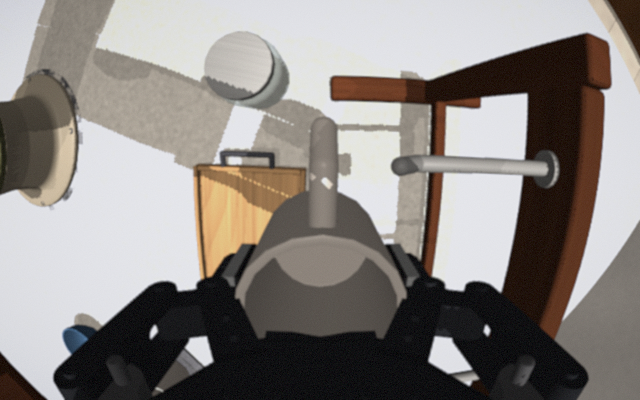

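View pics/s3c.png

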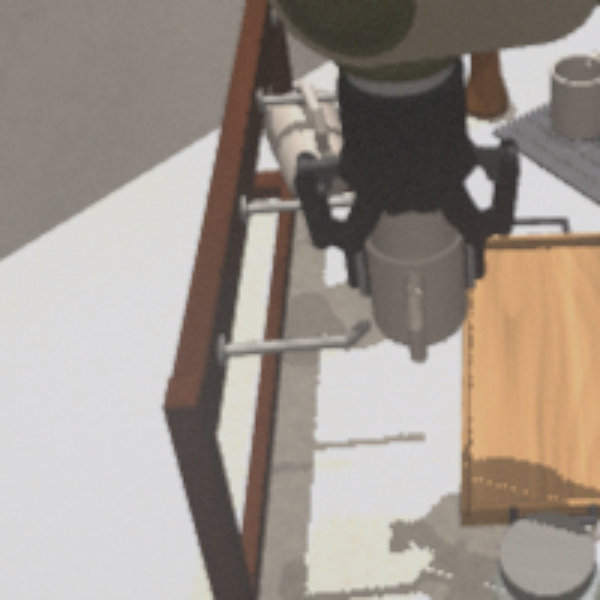

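The wrist picture shows the handle at column 323 pointing up. The hook runs from its tip at (403,166) to the plate at (545,168), parallel to the tool's y axis and only about 3 mm off in x. Next I thread the handle on.

```bash
python3 -m inch '[[[0,3,10,0,0,0,0],[0,3,20,0,0,0,0],[0,3,30,0,0,0,0],[0,3,40,0,0,0,0],[0,3,50,0,0,0,0],[0,3,52,0,0,0,0],[0,3,52,0,0,0,0]]]'
python3 - <<'E'
from h import *
im=save('side','side4.png'); a=im[200:320,180:340,::-1]; cv2.imwrite('pics/s4c.png',cv2.resize(a,(800,600)))
E
```

```text
t: 10.82
tcp_pos: [0.4437, 0.2999, 0.2322]
orientation: [-180.0, -0.0, 131.8]
contact_force: [-0.6, -0.0, -2.3]
gripper_width: 0.0615
finger_force: 45.6
```

View pics/s4c.png

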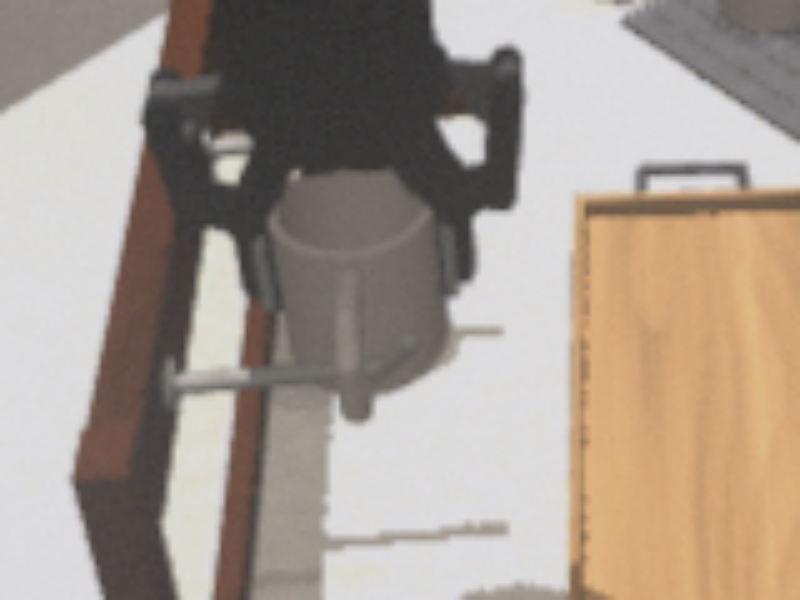

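The handle is on the hook with no contact force. Now I lower it, open and back off upwards.

```bash
python3 -m inch '[[[0,0,0,6,0,0,0],[0,0,0,12,0,0,0],[0,0,0,18,0,0,0],[0,0,0,20,0,0,0],[0,0,0,20,0,0,0]]]'
python3 -m inch '[[[0.88,0,0,0,0,0,0],[0.88,0,0,0,0,0,0],[0.88,0,0,0,0,0,0],[0.88,0,0,0,0,0,0],[0.9,0,0,-10,0,0,0],[0.9,0,0,-40,0,0,0],[0.9,0,0,-80,0,0,0],[0.9,0,0,-110,0,0,0],[0.9,0,0,-110,0,0,0]]]'
python3 - <<'E'
from h import *
im=save('side','side5.png'); a=im[200:320,180:340,::-1]; cv2.imwrite('pics/s5c.png',cv2.resize(a,(640,480)))
for r in imaging.pinpoint('side','mug_d_loop'): print(r)
E
```

```text
t: 11.5
tcp_pos: [0.4437, 0.2999, 0.2122]
orientation: [-180.0, -0.0, 131.8]
contact_force: [0.2, 0.9, -2.4]
gripper_width: 0.0619
finger_force: 45.6
t: 12.62
tcp_pos: [0.4443, 0.3002, 0.325]
orientation: [179.7, 0.1, 131.8]
contact_force: [0.4, -0.6, -0.2]
gripper_width: 0.0771
finger_force: 0.0
{'xy': [253.3, 272.5], 'score': 0.79}
```

View pics/s5c.png

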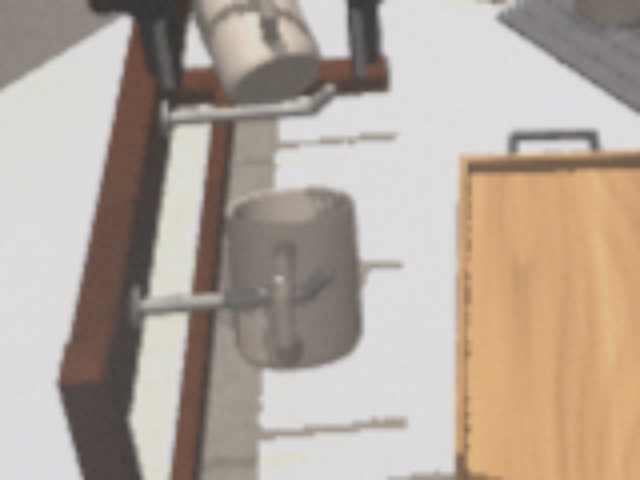

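The mug is on hook 1 and still swinging down. Next is mug b.

```bash
python3 -c "
from h import *
go([.437,-.17,.18],176)"
```

```text
shift [-346.1 -317.9  141.9] turn -0.772 rows 7.9
```

```bash
python3 -m inch '[[[1,-40,-38,0,0,0,-0.08],[1,-80,-76,0,0,0,-0.17],[1,-120,-113,0,0,0,-0.26],[1,-160,-150,10,0,0,-0.35],[1,-200,-186,30,0,0,-0.45],[1,-240,-222,55,0,0,-0.54],[1,-278,-257,85,0,0,-0.63],[1,-314,-290,115,0,0,-0.71],[1,-346,-318,142,0,0,-0.772],[1,-346,-318,142,0,0,-0.772],[1,-346,-318,142,0,0,-0.772]]]'
python3 - <<'E'
from h import *
c,a=look('b')
go([*c,.030],a)
E
```

```text
t: 14.1
tcp_pos: [0.4369, -0.1693, 0.1802]
orientation: [180.0, -0.0, 176.0]
contact_force: [0.5, 0.0, -0.2]
gripper_width: 0.0854
finger_force: 0.0
C [[0.441, -0.171], [0.441, -0.169], [0.44, -0.172]] L [[0.398, -0.164], [0.397, -0.166], [0.398, -0.167]]
center [ 0.4405 -0.1714] dist 0.0432 handle 172.4
shift [ -3.5  -1.5 150.5] turn 0.064 rows 2.4
```

```bash
python3 -m inch '[[[1,-2,-1,30,0,0,0.03],[1,-4.5,-1.5,80,0,0,0.064],[1,-4.5,-1.5,130,0,0,0.064],[1,-4.5,-1.5,150,0,0,0.064],[1,-4.5,-1.5,150,0,0,0.064],[0,-4.5,-1.5,150,0,0,0.064],[0,-4.5,-1.5,150,0,0,0.064],[0,-4.5,-1.5,150,0,0,0.064],[0,-4.5,-1.5,150,0,0,0.064],[0,-4.5,-1.5,150,0,0,0.064]]]' 40
python3 -c "
from h import *
s=robot.get_state();print(s['tcp_pos'])
x=np.array([np.cos(np.radians(41.9)),np.sin(np.radians(41.9))]);y=np.array([-x[1],x[0]])
h=np.array([.5194,.2402])
e=(s['tcp_pos']+[0,0,.22],s['orientation'][2])
c=h-.068*x-.0430*y; print(c);e=go([*c,.2324],131.9,e)
"
```

```text
t: 15.8
tcp_pos: [0.4421, -0.1722, 0.0316]
orientation: [-179.9, 0.1, 172.3]
contact_force: [-1.4, 1.2, 7.1]
gripper_width: 0.0617
finger_force: 43.2
[ 0.44212359 -0.17223066  0.03158651]
[0.49750361 0.16278199]
shift [-10.2 339.4  19.2] turn 0.706 rows 5.4
```

```bash
python3 -m inch '[[[0,0,0,-50,0,0,0],[0,0,0,-110,0,0,0],[0,0,0,-170,0,0,0],[0,0,10,-220,0,0,0.05],[0,-2,60,-220,0,0,0.15],[0,-4,120,-220,0,0,0.27],[0,-6,180,-220,0,0,0.4],[0,-8,240,-220,0,0,0.55],[0,-10,295,-215,0,0,0.706],[0,-10,339,-202,0,0,0.706],[0,-10,339,-202,0,0,0.706],[0,-10,339,-202,0,0,0.706]]]'
python3 - <<'E'
from h import *
print(robot.get_state()['tcp_pos'])
x=np.array([np.cos(np.radians(41.9)),np.sin(np.radians(41.9))]);y=np.array([-x[1],x[0]])
save('wrist','w6.png');save('side','side6.png')
h=np.array([.5194,.2402])
for n in('wrist','side'):
    for q,z in(('hook_2',.24),('mug_b_loop',.248)):
        for r in imaging.pinpoint(n,q):
            p=onz(n,r['xy'],z); d=p[:2]-h; print(n,q,np.round(r['xy'],1),round(r['score'],2),np.round(p,3),'rack xy',np.round([d@x,d@y],4))
E
```

```text
t: 17.3
tcp_pos: [0.4964, 0.1625, 0.2325]
orientation: [-180.0, 0.0, 131.9]
contact_force: [0.5, 0.1, -2.3]
gripper_width: 0.0618
finger_force: 46.3
[0.49643581 0.16248408 0.23254883]
wrist hook_2 [468.5 174. ] 0.92 [0.521 0.243 0.24 ] rack xy [0.0026 0.0011]
wrist mug_b_loop [319.4 169.9] 0.65 [0.466 0.196 0.248] rack xy [-0.0693  0.0033]
side hook_2 [251.8 159.2] 0.97 [0.726 0.007 0.24 ] rack xy [-0.002 -0.312]
side hook_2 [240.2 273. ] 0.63 [0.433 0.342 0.24 ] rack xy [0.0036 0.1334]
side hook_2 [245.9 192.1] 0.62 [0.621 0.137 0.24 ] rack xy [ 0.0063 -0.1445]
side hook_2 [247.  226.9] 0.57 [0.521 0.234 0.24 ] rack xy [-0.0027 -0.0057]
side mug_b_loop [275.3 221. ] 0.56 [0.478 0.191 0.248] rack xy [-0.0641 -0.0091]
```

View pics/w6.png

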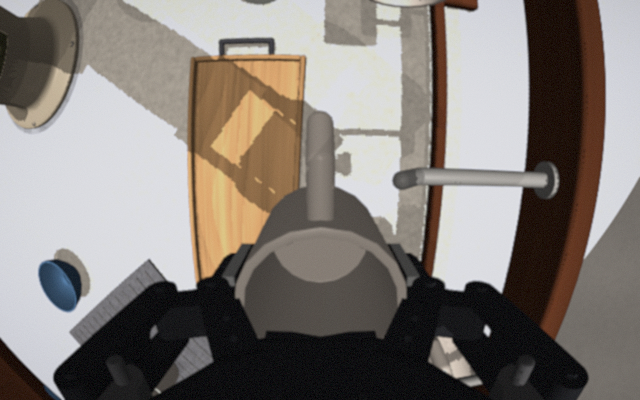

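The picture shows the hook at row 178 and the loop middle near row 170, so I shift x by -3 mm and thread it on.

```bash
python3 -m inch '[[[0,-3,10,0,0,0,0],[0,-3,20,0,0,0,0],[0,-3,30,0,0,0,0],[0,-3,40,0,0,0,0],[0,-3,50,0,0,0,0],[0,-3,53,0,0,0,0],[0,-3,53,6,0,0,0],[0,-3,53,12,0,0,0],[0,-3,53,18,0,0,0],[0,-3,53,20,0,0,0],[0,-3,53,20,0,0,0]]]'
python3 - <<'E'
from h import *
im=save('side','side7.png'); a=im[150:270,180:340,::-1]; cv2.imwrite('pics/s7c.png',cv2.resize(a,(640,480)))
E
```

```text
t: 18.98
tcp_pos: [0.538, 0.196, 0.2122]
orientation: [-180.0, -0.0, 131.9]
contact_force: [0.9, -0.1, -2.0]
gripper_width: 0.0618
finger_force: 46.3
```

View pics/s7c.png

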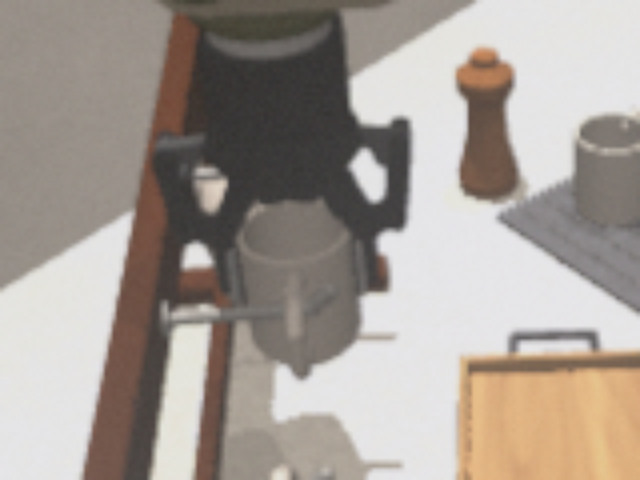

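The hook passes through the handle, so I release. Next target is mug c.

```bash
python3 -m inch '[[[0.88,0,0,0,0,0,0],[0.88,0,0,0,0,0,0],[0.88,0,0,0,0,0,0],[0.88,0,0,0,0,0,0],[0.9,0,0,-10,0,0,0],[0.9,0,0,-40,0,0,0],[0.9,0,0,-80,0,0,0],[0.9,0,0,-110,0,0,0],[0.9,0,0,-110,0,0,0]]]'
python3 -c "
from h import *
go([.404,-.35,.3],-42)
go([.404,-.35,.3],136)"
```

```text
t: 20.15
tcp_pos: [0.5386, 0.1961, 0.3251]
orientation: [179.8, 0.2, 131.9]
contact_force: [-1.4, 0.0, -0.6]
gripper_width: 0.0768
finger_force: 0.0
shift [-316.7 -464.8   25.1] turn 3.035 rows 16.3
shift [-316.7 -464.8   25.1] turn -0.072 rows 9.0
```

```bash
python3 -m inch '[[[1,-32,-47,0,0,0,0],[1,-65,-95,0,0,0,-0.01],[1,-98,-143,0,0,0,-0.02],[1,-130,-191,0,0,0,-0.03],[1,-162,-239,15,0,0,-0.04],[1,-194,-286,35,0,0,-0.05],[1,-226,-333,60,0,0,-0.06],[1,-258,-379,90,0,0,-0.07],[1,-288,-423,120,0,0,-0.072],[1,-317,-465,145,0,0,-0.072],[1,-317,-465,145,0,0,-0.072],[1,-317,-465,145,0,0,-0.072]]]'
python3 - <<'E'
from h import *
c,a=look('c')
go([*c,.030],a+180)
for n in 'ae':
  for r in imaging.pinpoint('wrist',f'mug_{n}_center'): print(n,r,onz('wrist',r['xy'],.0435))
save('wrist','w8.png')
E
```

```text
t: 21.65
tcp_pos: [0.4034, -0.3499, 0.1771]
orientation: [180.0, -0.0, 136.0]
contact_force: [-0.3, 0.8, 0.2]
gripper_width: 0.0854
finger_force: 0.0
C [[0.402, -0.357], [0.4, -0.356], [0.4, -0.355]] L [[0.435, -0.384], [0.437, -0.386], [0.436, -0.385]]
center [ 0.3999 -0.3565] dist 0.0462 handle -38.7
shift [ -1.6  -7.1 147.5] turn -0.092 rows 2.4
a {'xy': [521.2, 254.0], 'score': 0.71} [ 0.61474913 -0.2306245   0.0435    ]
a {'xy': [445.5, 224.3], 'score': 0.57} [ 0.51255128 -0.28054644  0.0435    ]
e {'xy': [447.3, 225.7], 'score': 0.7} [ 0.51513878 -0.28007378  0.0435    ]
```

View pics/w8.png

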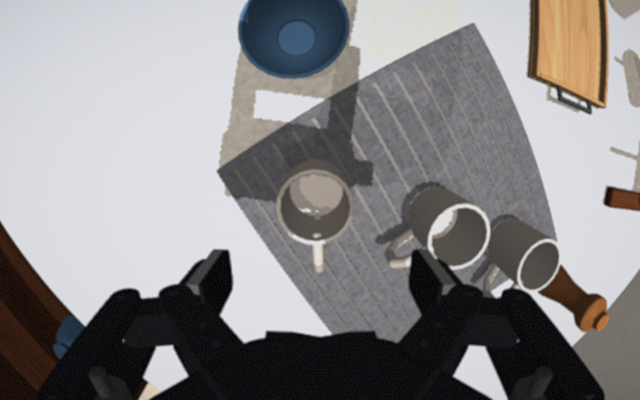

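```bash
python3 - <<'E'
from h import *
c=onz('wrist',(315,206),.081);hb=onz('wrist',(319,270),.064)
d=hb-c;print(c,hb,np.degrees(np.arctan2(d[1],d[0])))
go([.401,-.3555,.030],139.5)
E
```

```text
[ 0.40093991 -0.35355615  0.081     ] [ 0.45079671 -0.39744108  0.064     ] -41.35486985849384
shift [ -1.8  -5.4 147.4] turn -0.061 rows 2.4
```

```bash
python3 -m inch '[[[1,-1,-3,20,0,0,-0.06],[1,-1.5,-5,75,0,0,-0.06],[1,-1.5,-5,125,0,0,-0.06],[1,-1.5,-5,147,0,0,-0.06],[1,-1.5,-5,147,0,0,-0.06],[0,-1.5,-5,147,0,0,-0.06],[0,-1.5,-5,147,0,0,-0.06],[0,-1.5,-5,147,0,0,-0.06],[0,-1.5,-5,147,0,0,-0.06],[0,-1.5,-5,147,0,0,-0.06]]]' 40
python3 -c "
from h import *
s=robot.get_state();print(s['tcp_pos'])
x=np.array([np.cos(np.radians(41.9)),np.sin(np.radians(41.9))]);y=np.array([-x[1],x[0]])
h=np.array([.7062,.0317])
e=(s['tcp_pos']+[0,0,.22],s['orientation'][2])
c=h-.068*x+.0455*y; print(c);e=go([*c,.2324],131.9,e)
e=go([*(c-.03*x),.2524],131.9,(s['tcp_pos']+[0,0,.22],s['orientation'][2]))
"
```

```text
t: 23.5
tcp_pos: [0.4016, -0.3557, 0.0318]
orientation: [-180.0, 0.1, 139.5]
contact_force: [-0.9, 2.0, 6.1]
gripper_width: 0.0618
finger_force: 43.9
[ 0.40159075 -0.35568314  0.03177131]
[0.62520043 0.02015356]
shift [ 74.4 431.   19.4] turn 0.132 rows 7.0
shift [ 78.3 401.2  -0.6] turn 0.132 rows 6.5
```

```bash
python3 -m inch '[[[0,0,0,-50,0,0,0],[0,0,0,-110,0,0,0],[0,0,0,-170,0,0,0],[0,3,15,-220,0,0,0],[0,13,70,-220,0,0,0.03],[0,25,130,-220,0,0,0.06],[0,37,190,-220,0,0,0.09],[0,49,250,-220,0,0,0.12],[0,60,310,-220,0,0,0.132],[0,70,365,-220,0,0,0.132],[0,78,401,-220,0,0,0.132],[0,78,401,-220,0,0,0.132]]]'
python3 -m inch '[[[0,0,15,10,0,0,0],[0,0,30,18,0,0,0],[0,0,30,18,0,0,0],[0,0,30,18,0,0,0]]]'
python3 - <<'E'
from h import *
s=robot.get_state();print(s['tcp_pos'])
x=np.array([np.cos(np.radians(41.9)),np.sin(np.radians(41.9))]);y=np.array([-x[1],x[0]])
h=np.array([.7062,.0317])
print('tcp rack',(s['tcp_pos'][:2]-h)@x,(s['tcp_pos'][:2]-h)@y)
im=save('side','side9.png'); a=im[130:220,200:320,::-1]; cv2.imwrite('pics/s9c.png',cv2.resize(a,(800,600)))
for k in range(2):
  for n in('side','top'):
    if k or n=='top':imaging.snapshot(n)
    for q,z in(('hook_4',.24),('mug_c_loop',.247)):
        for r in imaging.pinpoint(n,q):
            p=onz(n,r['xy'],z); d=p[:2]-h
            if np.hypot(*d)<.11: print(n,q,np.round(r['xy'],1),round(r['score'],2),'rack xy',np.round([d@x,d@y],4))
E
```

```text
t: 25.0
tcp_pos: [0.6029, 0.0027, 0.2501]
orientation: [180.0, -0.0, 132.1]
contact_force: [-1.2, -0.3, -2.7]
gripper_width: 0.0619
finger_force: 45.8
t: 25.5
tcp_pos: [0.6248, 0.02, 0.2323]
orientation: [-180.0, -0.0, 131.9]
contact_force: [1.0, -0.1, -1.6]
gripper_width: 0.0618
finger_force: 45.8
[0.62482679 0.02002744 0.23229513]
tcp rack -0.06836233953817432 0.045655655617596914
side hook_4 [251.1 161.4] 0.72 rack xy [-0.0004 -0.0195]
side mug_c_loop [274.  159.8] 0.96 rack xy [-0.0638 -0.0083]
side hook_4 [252.2 162.6] 0.78 rack xy [-0.0036 -0.0122]
side mug_c_loop [274.4 159.7] 0.59 rack xy [-0.0649 -0.0087]
```

View pics/s9c.png

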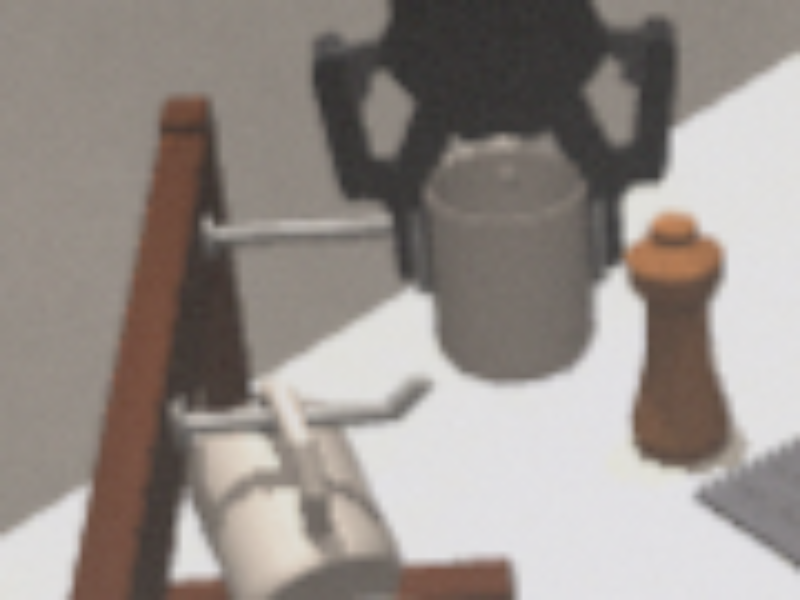

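The held mug is at (510,270) in the crop. Hook 4 runs behind it at row 230, and the mug on hook 3 is well clear below left. The geometry says the loop is lined up, so I thread it on gently and check the force.

```bash
python3 -m inch '[[[0,0,10,0,0,0,0],[0,0,18,0,0,0,0],[0,0,26,0,0,0,0],[0,0,32,0,0,0,0],[0,0,32,0,0,0,0]]]'
python3 -m inch '[[[0,0,8,0,0,0,0],[0,0,16,0,0,0,0],[0,0,21,0,0,0,0],[0,0,21,0,0,0,0],[0,0,21,6,0,0,0],[0,0,21,12,0,0,0],[0,0,21,17,0,0,0],[0,0,21,19,0,0,0],[0,0,21,19,0,0,0]]]'
python3 - <<'E'
from h import *
im=save('top','top10.png'); a=im[70:160,240:360,::-1]; cv2.imwrite('pics/t10c.png',cv2.resize(a,(800,600)))
E
```

```text
t: 26.72
tcp_pos: [0.6489, 0.0421, 0.2321]
orientation: [-180.0, -0.0, 131.9]
contact_force: [0.3, -0.3, -2.6]
gripper_width: 0.062
finger_force: 45.8
t: 27.85
tcp_pos: [0.6643, 0.0557, 0.2132]
orientation: [-180.0, -0.0, 131.9]
contact_force: [0.4, -0.2, -1.8]
gripper_width: 0.0615
finger_force: 45.8
```

```bash
python3 -m inch '[[[0,0,0,2,0,0,0],[0,0,0,3,0,0,0],[0,0,0,4,0,0,0],[0,0,0,4,0,0,0]]]'
```

```text
t: 28.4
tcp_pos: [0.6646, 0.0557, 0.2108]
orientation: [179.9, 0.1, 131.9]
contact_force: [-2.8, 0.8, 5.1]
gripper_width: 0.0618
finger_force: 46.5
```

The vertical force rose from -2 to +5 N, so the handle rests on the hook. I release.

```bash
python3 -m inch '[[[0.88,0,0,0,0,0,0],[0.88,0,0,0,0,0,0],[0.88,0,0,0,0,0,0],[0.88,0,0,0,0,0,0],[0.9,0,0,-10,0,0,0],[0.9,0,0,-40,0,0,0],[0.9,0,0,-80,0,0,0],[0.9,0,0,-110,0,0,0],[0.9,0,0,-110,0,0,0]]]'
python3 - <<'E'
from h import *
go([.613,-.23,.25],100)
for n in('side','top'):
  for k in range(2):
    imaging.snapshot(n)
    for L in 'bcd':
        for r in imaging.pinpoint(n,f'mug_{L}_loop'): print(n,L,np.round(r['xy'],1),round(r['score'],2),np.round(onz(n,r['xy'],.227),3))
E
```

```text
t: 29.52
tcp_pos: [0.6648, 0.0558, 0.3224]
orientation: [179.8, 0.2, 131.9]
contact_force: [0.4, -0.8, 0.5]
gripper_width: 0.0772
finger_force: 0.0
shift [-178.1 -229.4   72.4] turn 0.557 rows 4.8
side b [255.7 232.5] 0.59 [0.505 0.226 0.227]
side c [251.8 167.7] 0.66 [0.71  0.026 0.227]
side c [301.5 194.4] 0.35 [0.516 0.051 0.227]
side d [252.2 277.4] 0.74 [0.417 0.329 0.227]
side b [254.2 232.5] 0.79 [0.507 0.228 0.227]
side c [254.9 163.4] 0.71 [0.72  0.003 0.227]
side c [251.8 163.3] 0.67 [0.727 0.007 0.227]
side c [323. 376.] 0.36 [0.192 0.414 0.227]
top b [208.2 199.3] 0.92 [0.499 0.237 0.227]
top b [414.8 208.2] 0.58 [ 0.481 -0.242  0.227]
top b [429.  204.2] 0.51 [ 0.491 -0.275  0.227]
top c [306.8 116.3] 0.64 [0.696 0.01  0.227]
top c [173.1 235.5] 0.46 [0.415 0.315 0.227]
top c [161.1 241.4] 0.42 [0.401 0.342 0.227]
top c [403.1 284.9] 0.4 [ 0.305 -0.213  0.227]
top d [163.1 241.9] 0.9 [0.4   0.338 0.227]
top d [412.1 200.9] 0.53 [ 0.498 -0.236  0.227]
top b [207.  197.7] 0.76 [0.503 0.24  0.227]
top c [158.3 231.6] 0.62 [0.424 0.35  0.227]
top c [402.2 286.2] 0.35 [ 0.303 -0.211  0.227]
top d [161.  242.3] 0.76 [0.399 0.343 0.227]
top d [277.5 229.5] 0.24 [0.43  0.076 0.227]
```

All three mugs appear to hang. Next are the tray mugs, starting with mug a.

```bash
python3 -m inch '[[[1,-30,-40,0,0,0,0.09],[1,-60,-78,0,0,0,0.19],[1,-92,-117,10,0,0,0.29],[1,-122,-156,45,0,0,0.39],[1,-150,-194,90,0,0,0.48],[1,-178,-229,140,0,0,0.557],[1,-178,-229,140,0,0,0.557],[1,-178,-229,140,0,0,0.557]]]'
python3 - <<'E'
from h import *
c,a=look('a')
go([*c,.030],a+180)
for r in imaging.pinpoint('wrist','mill'): print(onz('wrist',r['xy'],0),r)
# tray yaw from top picture: wood colour mask
im=imaging.snapshot('top'); hsv=cv2.cvtColor(im,cv2.COLOR_RGB2HSV)
m=cv2.inRange(hsv,(8,80,90),(28,255,255)); n,l,st,ce=cv2.connectedComponentsWithStats(m)
i=1+np.argmax(st[1:,4]); c2=cv2.findContours((l==i).astype('uint8'),0,2)[0][0]
b=cv2.boxPoints(cv2.minAreaRect(c2)); P=np.array([onz('top',p,.012)[:2] for p in b]); print(np.round(P,3),P.mean(0))
for i in range(4): d=P[(i+1)%4]-P[i]; print(np.hypot(*d),np.degrees(np.arctan2(d[1],d[0])))
E
```

```text
t: 31.32
tcp_pos: [0.613, -0.2295, 0.1799]
orientation: [180.0, 0.0, 100.0]
contact_force: [0.0, 0.3, 0.0]
gripper_width: 0.0852
finger_force: 0.0
C [[0.613, -0.229], [0.613, -0.228], [0.613, -0.231]] L [[0.623, -0.273], [0.622, -0.272], [0.624, -0.273]]
center [ 0.6132 -0.2293] dist 0.0449 handle -77.7
shift [  0.    0.4 149.6] turn -0.04 rows 2.4
[ 0.72260064 -0.20091585  0.        ] {'xy': [423.1, 177.5], 'score': 0.98}
[[ 0.386  0.258]
 [ 0.584  0.009]
 [ 0.475 -0.076]
 [ 0.28   0.172]] [0.43138553 0.09086752]
0.31779175027705714 -51.497945490387444
0.13836162590734874 -141.92751839107402
0.31581519145421877 128.16804822771135
0.13651996772203062 38.89848385939789
```

```bash
python3 -m inch '[[[1,0,0,30,0,0,-0.04],[1,0,0,80,0,0,-0.04],[1,0,0,130,0,0,-0.04],[1,0,0,150,0,0,-0.04],[1,0,0,150,0,0,-0.04],[0,0,0,150,0,0,-0.04],[0,0,0,150,0,0,-0.04],[0,0,0,150,0,0,-0.04],[0,0,0,150,0,0,-0.04],[0,0,0,150,0,0,-0.04]]]' 40
python3 -c "
from h import *
s=robot.get_state()
go([.374,.167,.13],128.5,(s['tcp_pos']+[0,0,.12],s['orientation'][2]))"
```

```text
t: 33.12
tcp_pos: [0.6137, -0.2303, 0.0317]
orientation: [179.8, 0.1, 102.3]
contact_force: [-1.8, -0.0, 6.4]
gripper_width: 0.0619
finger_force: 43.8
shift [ 439.1 -149.8   21.7] turn -0.458 rows 7.4
```

```bash
python3 -m inch '[[[0,0,0,-50,0,0,0],[0,0,0,-110,0,0,0],[0,20,-7,-120,0,0,0],[0,80,-27,-120,0,0,-0.05],[0,138,-47,-120,0,0,-0.11],[0,196,-67,-120,0,0,-0.18],[0,254,-87,-120,0,0,-0.25],[0,312,-107,-120,0,0,-0.32],[0,370,-127,-120,0,0,-0.4],[0,420,-143,-110,0,0,-0.458],[0,439,-150,-100,0,0,-0.458],[0,439,-150,-100,0,0,-0.458]]]'
python3 -c "
from h import *
imaging.snapshot('wrist')
for r in imaging.pinpoint('wrist','tray'): print(r,onz('wrist',r['xy'],0))
go([.374,.167,.0325],128.5)"
```

```text
t: 34.62
tcp_pos: [0.3721, 0.1683, 0.1296]
orientation: [180.0, 0.0, 128.6]
contact_force: [1.3, -0.5, -1.9]
gripper_width: 0.062
finger_force: 45.3
shift [-0.4  0.3 97.5] turn 0.0 rows 1.6
```

```bash
python3 -m inch '[[[0,0,0,40,0,0,0],[0,0,0,75,0,0,0],[0,0,0,90,0,0,0],[0,0,0,96,0,0,0],[0,0,0,97,0,0,0],[0,0,0,97,0,0,0],[0.88,0,0,97,0,0,0],[0.88,0,0,97,0,0,0],[0.88,0,0,97,0,0,0],[0.9,0,0,80,0,0,0],[0.9,0,0,30,0,0,0],[0.9,0,0,-20,0,0,0]]]'
python3 -c "
from h import *
go([.512,-.281,.18],80)"
```

```text
t: 36.22
tcp_pos: [0.3725, 0.1674, 0.1507]
orientation: [-180.0, -0.0, 128.5]
contact_force: [0.8, -0.2, 0.2]
gripper_width: 0.0766
finger_force: 0.0
shift [-437.8 -170.   -29.3] turn 0.847 rows 7.5
```

```bash
python3 -m inch '[[[1,-55,-21,-10,0,0,0.1],[1,-110,-42,-20,0,0,0.21],[1,-165,-64,-30,0,0,0.32],[1,-220,-85,-30,0,0,0.43],[1,-275,-106,-30,0,0,0.54],[1,-330,-128,-30,0,0,0.65],[1,-385,-149,-30,0,0,0.75],[1,-438,-170,-30,0,0,0.847],[1,-438,-170,-30,0,0,0.847],[1,-438,-170,-30,0,0,0.847]]]'
python3 - <<'E'
from h import *
c,a=look('e')
go([*c,.030],a+180)
E
```

```text
t: 37.48
tcp_pos: [0.5123, -0.2805, 0.179]
orientation: [-180.0, -0.0, 80.0]
contact_force: [0.8, 1.4, -0.3]
gripper_width: 0.0851
finger_force: 0.0
C [[0.511, -0.279], [0.511, -0.284], [0.512, -0.283]] L [[0.503, -0.324], [0.5, -0.326], [0.501, -0.324]]
center [ 0.5111 -0.283 ] dist 0.0422 handle -103.3
shift [ -2.4  -1.  149.4] turn 0.058 rows 2.4
```

```bash
python3 -m inch '[[[1,-1,-1,30,0,0,0.058],[1,-2,-1,80,0,0,0.058],[1,-2,-1,130,0,0,0.058],[1,-2,-1,149,0,0,0.058],[1,-2,-1,149,0,0,0.058],[0,-2,-1,149,0,0,0.058],[0,-2,-1,149,0,0,0.058],[0,-2,-1,149,0,0,0.058],[0,-2,-1,149,0,0,0.058],[0,-2,-1,149,0,0,0.058]]]' 40
python3 -c "
from h import *
s=robot.get_state()
go([.464,.054,.13],128.5,(s['tcp_pos']+[0,0,.12],s['orientation'][2]))"
```

```text
t: 39.17
tcp_pos: [0.5117, -0.2834, 0.0318]
orientation: [179.9, 0.1, 76.7]
contact_force: [-1.4, 1.3, 6.9]
gripper_width: 0.0618
finger_force: 43.7
shift [ 317.2 -124.3   21.8] turn -0.905 rows 5.5
```

```bash
python3 -m inch '[[[0,0,0,-50,0,0,0],[0,0,0,-110,0,0,0],[0,20,-8,-120,0,0,-0.08],[0,75,-30,-120,0,0,-0.22],[0,130,-51,-120,0,0,-0.38],[0,185,-72,-120,0,0,-0.55],[0,240,-94,-120,0,0,-0.72],[0,290,-114,-115,0,0,-0.905],[0,317,-124,-100,0,0,-0.905],[0,317,-124,-100,0,0,-0.905]]]'
python3 -m inch '[[[0,0,0,40,0,0,0],[0,0,0,75,0,0,0],[0,0,0,92,0,0,0],[0,0,0,97,0,0,0],[0,0,0,98,0,0,0],[0,0,0,98,0,0,0],[0.88,0,0,98,0,0,0],[0.88,0,0,98,0,0,0],[0.88,0,0,98,0,0,0],[0.9,0,0,80,0,0,0],[0.9,0,0,30,0,0,0],[0.9,0,0,-20,0,0,0]]]'
python3 -c "
from h import *
go([.46,.20,.40],131.9)
go([.28,-.05,.36],131.9)"
```

```text
t: 40.42
tcp_pos: [0.4627, 0.0558, 0.1298]
orientation: [-179.9, -0.1, 128.7]
contact_force: [1.3, -0.2, -1.7]
gripper_width: 0.0617
finger_force: 46.0
t: 41.92
tcp_pos: [0.4634, 0.0542, 0.1517]
orientation: [-180.0, -0.0, 128.5]
contact_force: [0.6, -0.7, -0.4]
gripper_width: 0.0772
finger_force: 0.0
shift [ 116.3   88.1 -248.3] turn -0.059 rows 4.6
shift [  32.7 -208.4 -208.3] turn -0.059 rows 4.7
```

```bash
python3 -m inch '[[[0.9,8,10,-50,0,0,0],[0.9,16,20,-110,0,0,0],[0.9,24,30,-170,0,0,0],[0.9,32,42,-230,0,0,0],[0.9,40,50,-270,0,0,0],[0.9,40,50,-270,0,0,0],[0.9,40,50,-270,0,0,0]]]'
python3 - <<'E'
from h import *
x=np.array([np.cos(np.radians(41.9)),np.sin(np.radians(41.9))]);y=np.array([-x[1],x[0]])
im=save('wrist','w11.png'); t=save('top','top11.png'); s=save('side','side11.png')
cv2.imwrite('pics/f.png',np.hstack([cv2.resize(im,(400,250)),cv2.resize(t[50:300,100:500],(400,250))])[:,:,::-1])
a=np.hstack([im[:,:],])
canvas=np.zeros((600,800,3),'uint8'); canvas[:400,:640]=im; canvas[400:,:320]=cv2.resize(t[60:260,100:420],(320,200)); canvas[400:,320:620]=s[130:330,160:460]
cv2.imwrite('pics/f.png',canvas[:,:,::-1])
H={1:(.426,.3445),2:(.5194,.2402),4:(.7062,.0317)}
for n in('wrist','side','top'):
  for k in range(2):
    imaging.snapshot(n)
    for L,i in(('d',1),('b',2),('c',4)):
        for r in imaging.pinpoint(n,f'mug_{L}_loop'):
            p=onz(n,r['xy'],.227); d=p[:2]-np.array(H[i])
            if np.hypot(*d)<.07: print(n,L,np.round(r['xy'],1),round(r['score'],2),'rack xy',np.round([d@x,d@y],3))
E
```

```text
t: 42.8
tcp_pos: [0.4777, 0.1165, 0.4192]
orientation: [-179.9, -0.1, 128.5]
contact_force: [-0.1, 0.2, 0.6]
gripper_width: 0.077
finger_force: 0.0
wrist b [404.3 117.2] 0.62 rack xy [-0.017  0.004]
wrist c [400.2 337.3] 0.69 rack xy [-0.014 -0.01 ]
wrist d [391.3  17.5] 0.5 rack xy [-0.024 -0.021]
wrist b [408.  114.8] 0.58 rack xy [-0.012  0.007]
wrist c [398.9 336.4] 0.79 rack xy [-0.016 -0.009]
side d [249.3 278. ] 0.97 rack xy [-0.012 -0.005]
side b [254.9 232.4] 0.95 rack xy [-0.018 -0.001]
side c [255.  166.8] 0.73 rack xy [-0.01  -0.011]
side d [252.  278.8] 0.83 rack xy [-0.017 -0.002]
side b [255.5 233.8] 0.9 rack xy [-0.02   0.004]
side c [254.1 163.9] 0.92 rack xy [-0.007 -0.028]
top c [302.9 113.8] 0.72 rack xy [-0.011 -0.007]
top d [160.6 241.3] 0.62 rack xy [-0.019  0.016]
top c [305.3 115.4] 0.74 rack xy [-0.018 -0.008]
top c [298.1 109.4] 0.73 rack xy [ 0.004 -0.005]
```

View pics/f.png

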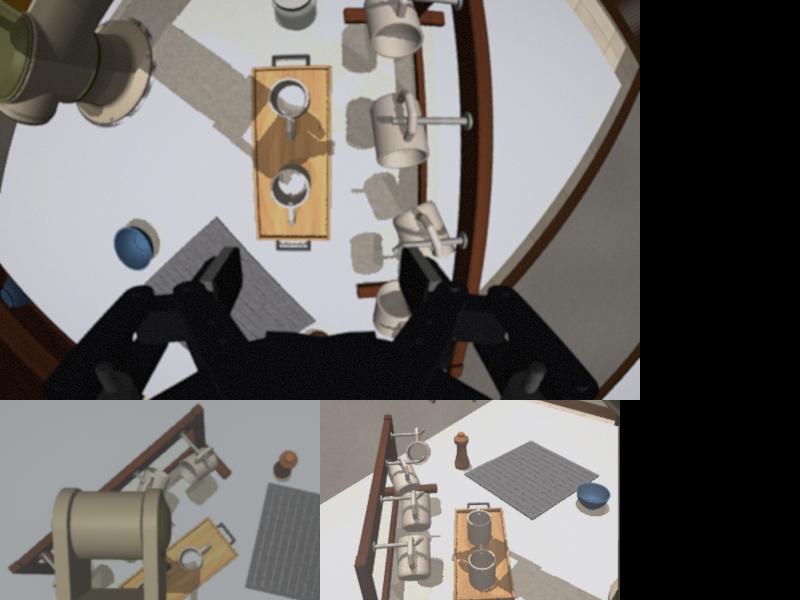

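The picture shows a mug on each of the four hooks, two mugs upright and centred in the tray at (289,98) and (291,187), and an empty mat. The hung loops sit about 15 mm out from the hook points, within the limit, so I hand it in.

```bash
python3 -c "
from cell import robot
print(robot.job_done())"
```

```text
the job is handed in; nothing more can be done
None
```

I handed the job in at about 43 s: mugs d, b and c hang on hooks 1, 2 and 4, mugs a and e stand upright on the tray, and the mug on hook 3 was left in place; the cameras confirmed the layout, but the hand-in returned no verdict.

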